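# Clamp a gauge block in its nest and hold the lever

### The job

Stand the taller of the two steel gauge blocks upright in the slot of the clamping nest, fully home on the slot floor, and let go of it. Then press the nest's spring-loaded hand lever down until the lever lies level, so that its rubber toe clamps the block against the stop, and finish while still holding the lever there: it springs up if released. Leave the other things on the bench where they are.

Things in the scene. Friction and masses are not known exactly. Their poses are not given: they have to be found in the camera images.
- tall_block: The taller gauge block: plain steel slab, 9 (own x) x 35 (own y) x 30 (own z) mm, about 75 g, standing loose on the bench on its 9 x 35 edge. Origin at the centre of its underside. Grasp it across its 9 mm thickness by its upper part: 12 mm of it will sit inside the slot.
- short_block: The shorter gauge block, not wanted: same steel, 9 x 35 x 20 mm, origin at the centre of its underside.
- slot (a point): Centre of the slot's floor in the clamping nest, 12 mm above the bench. The slot is cut 12 mm deep into the nest's top: 11 mm wide along the point's x, 40 mm long along its y, z up, its mouth flared by 4 mm at 45 degrees. At its +y end a stop 16 mm wide (x), 10 mm thick (y) rises to 42 mm above the bench, its face flush with the slot's end (y = +20), its top edge bevelled.
- nest: The clamping nest, a fixed steel fixture; origin on the bench right under the slot's centre, same axes. Its slotted part is 60 (x) x 70 (y) mm, top 24 mm above the bench. On its -y side stand the toe's guide (34 mm wide, y = -33 to -49, top 44 mm above the bench) and two lever cheeks (36 mm over both, y = -53 to -83, top 74 mm); beyond them the lever reaches out.
- toe: Sprung rubber toe, 8 mm thick, 35 mm above the bench, y axis pointing at the slot; origin at the centre of its end face, about 23 mm from the slot's centre on the -y side while the lever is up. Pressing the lever pushes it towards +y (30 mm per rad) and the block against the stop; it gives way by several mm.
- lever (a joint): The hand lever's angle, rad: 0 when sprung up (free end 20 degrees above level), growing as it is pressed down; 0.35 is level; stop at 0.60. Hinge along the slot's x, at y = -68 mm from the slot, 64 mm above the bench. A spring returns it to 0; pressing the paddle to level takes about 6 N, block clamped.
- paddle (a point): Centre of the top face of the black paddle at the lever's free end, 36 (x) x 40 (y) x 12 mm, 100 mm out from the hinge. With the lever up it is about 104 mm above the bench and 160 mm from the slot's centre towards -y; with the lever level, 70 mm above the bench and 168 mm away. Axes turn with the lever. Free space below.
- dark_ring: Dark bearing ring, 66 mm across, 20 mm high, a bystander; origin at the centre of its underside.
- screwdriver: Screwdriver with yellow handle, 181 mm long, 24 mm thick, lying along its own y, a bystander; origin at the centre of its underside.
There are look-alikes about, which are no part of the job. There is more than one size of the tall_block; the one meant has the size given above.

How it is judged:
On the way:
1. the taller block stands home in the slot and is let go, the lever still up (horizontal distance between tall_block and slot below 0.006 m and z of tall_block in the frame of slot between -0.004 and 0.003 m and angle between the y axis of tall_block and the y axis of slot, either way round below 0.12 rad and angle between tall_block's own z axis and vertical below 0.1 rad and contact force between each of the arm, the fingers and tall_block below 0.3 N and value of joint lever below 0.12 rad), for 0.2 s.
At the end, for the whole second after the job is handed in: The robot holds the lever still, level within 0.07 rad, pushing with over 1.5 N; the toe presses the taller block with over 1 N; the robot does not touch the block, which stands in the slot within 3 mm of its floor, 6 mm of its centre, 0.12 rad of its direction, tilted under 0.1 rad (horizontal distance between tall_block and slot below 0.006 m and z of tall_block in the frame of slot between -0.004 and 0.003 m and angle between the y axis of tall_block and the y axis of slot, either way round below 0.12 rad and angle between tall_block's own z axis and vertical below 0.1 rad and contact force between each of the arm, the fingers and tall_block below 0.3 N and value of joint lever between 0.28 and 0.42 rad and velocity of joint lever between -0.1 and 0.1 rad/s and contact force between toe and tall_block above 1 N and contact force between any of the fingers, the arm and lever above 1.5 N); the arm keeps its last pose, push and grip.
It fails at once if the shorter gauge block is knocked away (distance of short_block from where it was at the start of the episode above 0.03 m).
It fails at once if the dark ring is knocked away (distance of dark_ring from where it was at the start of the episode above 0.03 m).
It fails at once if the screwdriver is knocked away (distance of screwdriver from where it was at the start of the episode above 0.03 m).
It also fails if it takes over 58 s, if anything falls off the work surface, if the arm or the gripper's body presses on something with over 40 N, if the wrist force passes 120 N, or if a joint passes its speed limit or range.

### The arm

A 6-joint arm with a two-finger parallel gripper is mounted at the origin on the work surface; the furniture and walls round the work are solid. World frame = base frame: x ahead of the robot, y to its left, z up, the work surface at z = 0. Lengths are in m, angles in rad, forces in N, time in s.
With the tool pointing down it reaches from about 0.35 to 0.85 m from the base axis. Payload 8.1 kg.
Tool frame: the origin (TCP) lies on the centre line of the jaws, within the pads' length; the fingertips stand 11 mm ahead of it and the grasp point (between the pads) lies 8 mm behind it (tip_reach is the z of the fingertips in the tool frame, in m); z points along the fingers, y is the direction in which the jaws open and shut (so a half turn about z gives the same grasp; the last joint's range is limited). The gripper opens to 93 mm and grips with 3 to 60 N. Pads are 15 mm wide; open, the fingers measure 128 mm over their backs; the gripper's body (75 mm by 188 mm) begins 65 mm behind the grasp point.
Start: joints at [1.162, 0.13, 1.488, -0, 1.523, -0.085], TCP at [0.191, 0.569, 0.23] pointing down, gripper open.
Joint ranges: [-2.96, 2.96], [-0.89, 2.26], [0.02, 2.5], [-1.34, 4.48], [0, 2.73], [-2.66, 2.66]. Speed limits (rad/s): [2.39, 2.39, 2.79, 3.14, 3.14, 3.14].

### API

Orientations are given as a rotation vector (axis times angle).
In Python, from plant import read_state, read_camera, camera_params, close_job, silhouettes, tip_of, tip_reach gives the robot as it stands.
- The arm moves only by the shell command python3 -m creep 'ROWS' [FORCE]. ROWS is JSON, a list of rows, each a list of 5 numbers: the shift along the tool's x, y, z in m, then the turn about the tool's z in rad, then the closure in counts, from 0 (fully open) to 255 (shut). In form: [[dx, dy, dz, twist, gripper], ...]. A call has 1 to 12 rows; each row shifts and turns the commanded pose from where the row before left it, along the tool's axes as they then stand; what a row does not reach is not made up. A row lasts 1/12 s, in which the tool goes at most 41.7 mm and 7.16 degrees, less where a joint would pass 70% of its speed; a pose out of reach is approached as far as the arm can. A call is refused whole if a number of a shift passes 0.0417 or a number of a turn 0.125, either way. A call with a gripper value outside its range is refused whole. The fingers move at their own pace and stop on an object; FORCE is the grip in N (left out, the last holds). Time passes only in rows, so rows that do not move let the fingers close. It gives the time, the measured TCP pose, the force and the opening at its end, in the units of the state.
- read_state(): the state, without advancing time (a new reading comes with each control period).
- read_camera(name): name is "scene" or "side" or "wrist"; returns the picture (384x512x3 uint8, red, green, blue); there is no depth.
- camera_params(name): a dict with "fov_y" (degrees; the focal length in pixels is half the picture's height over the tangent of half this angle, whatever the lens; pixels are square), "cx", "cy" (the principal point, pixels), "k1" (the pictures are not rectified: a ray, as slopes to the right and down, at radius r is drawn at 1 + k1 r^2 times it, then the intrinsics apply), "position" and "rotation" of the camera in the world. Camera axes: x right, y down, z forward; pixel columns grow to the right and rows downward; lengths in m; the calibration is good to about 2 mm. A picture is of the moment at which its call begins: read the wrist's pose just before it. camera_params takes no time and is no camera call; for the wrist camera it gives the pose at the moment of the call.
- close_job(): hands the job in, once; it reports no verdict.
Trained networks look in the newest picture that a camera, given by its name, has taken for a name from the list of things; names that differ only in an ending like _2 or _b are one class to them, and where a whole thing is asked for, a point or a joint stands for the part that bears it (a point fixed in the world has none). Each returns a list of dicts, best first, with "confidence" (0 to 1); they miss things now and then, are a little off and sometimes report something else, mostly with a low value. They report only what shows in the picture. A call takes as long as a camera call. They do not tell look-alikes from the thing itself.
- silhouettes(camera, query): "region" (384x512 bool, what is visible of it) and "pixel" ([column, row] in pixels, amid what is visible of it).
- tip_of(camera, query): "pixel" ([column, row] in pixels: a listed point, or the origin of a listed thing).
The state is a dict: "t": time; "q": joint angles; "dq": joint speeds; "joint_torque": joint torques, N m; "tool_pos": TCP position; "orientation": TCP orientation; "force": force on the tool from outside, world axes, zero at the start; "wrist_torque": the same for the moment, N m; "opening": finger opening in m.
Only numpy, scipy, OpenCV 4.12 (cv2) and the standard library are available. Lean on these libraries where they do the work, as an engineer would, in place of code of your own. Each camera call takes 0.05 s, during which the arm holds its last target.

## Working session

There is one attempt and no reset: what is moved stays moved. The work goes in short steps, Python scripts to look and compute and a shell command to move; the robot and the scene stay as the last step left them, time stands still between calls to the robot, and variables do not carry over. Pictures are saved under pics/ and viewed, and the job is handed in when it is done.

```bash
ls; mkdir -p pics
python3 - <<'E'
from plant import *
import cv2,json
s=read_state(); print({k:(v if not hasattr(v,'tolist') else v.tolist()) for k,v in s.items()})
for c in ["scene","side","wrist"]:
    p=camera_params(c); print(c,p)
    im=read_camera(c); cv2.imwrite(f"pics/{c}0.png",im[:,:,::-1])
E
```

```text
pics
{'t': 0.0, 'q': [1.161590271561215, 0.13115676389117384, 1.4892623807252117, -9.594444713554061e-06, 1.5230137640215917, -0.08536614703659237], 'dq': [0.00041340851815970333, -0.0016766271237711866, -0.00019419815242654662, 0.0011174722557543548, -0.0005963772559563597, 0.0003603868420786136], 'joint_torque': [0.0006772509004804306, -55.982619524002075, -49.1769003868103, 0.07731498219072819, 0.034846693743020296, -0.0001409656306350371], 'tool_pos': [0.19066896443143586, 0.5683187148902424, 0.22859935039487678], 'orientation': [-0.5063946076603257, -3.100062801033891, 0.0028060228025880043], 'force': [0.004749017159475896, 0.36590695688677116, 0.29662192552085664], 'wrist_torque': [0.054936504532137775, -0.01861673762952075, 0.015561976098633332], 'opening': 0.0928037062527048}
scene {'fov_y': 47.71274144577738, 'cx': 253.87821657740898, 'cy': 194.3571991841179, 'k1': -0.03896811918163607, 'position': array([-0.1204788 ,  0.95237951,  0.7813057 ]), 'rotation': array([-0.78064118,  2.34330736, -1.31777603])}
side {'fov_y': 55.09200420296051, 'cx': 251.93325518317013, 'cy': 195.03585162561944, 'k1': -0.0592044818794321, 'position': array([ 0.66933392, -0.88597777,  0.66530876]), 'rotation': array([-2.13407095, -0.09152726,  0.0391428 ])}
wrist {'fov_y': 61.330310055659574, 'cx': 249.5088717436353, 'cy': 198.2698473038014, 'k1': 0.0007456526176059185, 'position': array([0.11928202, 0.59257706, 0.3840018 ]), 'rotation': array([2.35827698, 1.69801468, 0.23612726])}
```

View pics/scene0.png

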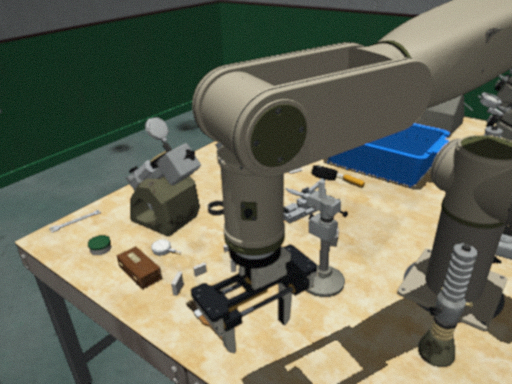

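View pics/side0.png

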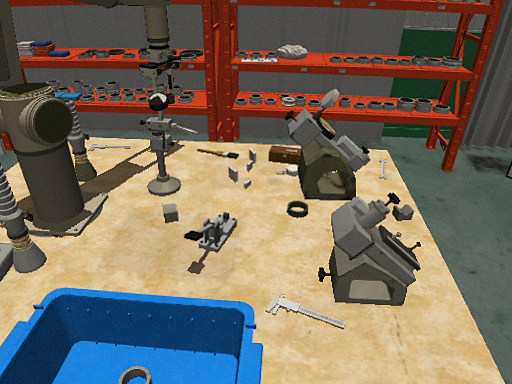

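View pics/wrist0.png

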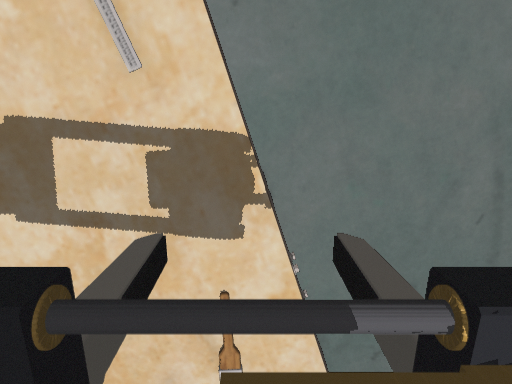

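The side view shows the nest at about (215,232), its paddle at (192,236), three small blocks at (234,174), (248,184) and (252,158), and the ring at (298,209). In the scene view the arm hides the nest. Next I'll query the networks.

```bash
cat > h.py <<'E'
import numpy as np, cv2
from scipy.spatial.transform import Rotation as R
def cam(p):
    f=192/np.tan(np.radians(p['fov_y']/2)); return f,R.from_rotvec(p['rotation']).as_matrix(),np.array(p['position'])
def ray(p,px):
    f,M,o=cam(p); x=(np.array(px,float)-[p['cx'],p['cy']])/f
    u=x.copy()
    for _ in range(20): u=x/(1+p['k1']*(u@u))
    d=M@np.array([u[0],u[1],1]); return o,d/np.linalg.norm(d)
def onz(p,px,z):
    o,d=ray(p,px); return o+d*(z-o[2])/d[2]
def proj(p,X):
    f,M,o=cam(p); c=(np.atleast_2d(X)-o)@M; u=c[:,:2]/c[:,2:]; r=(u**2).sum(1,keepdims=True)
    return u*(1+p['k1']*r)*f+[p['cx'],p['cy']]
E
python3 - <<'E'
from plant import *; from h import *
np.set_printoptions(precision=4,suppress=True)
for c in ["side","scene"]:
    read_camera(c); p=camera_params(c)
    for q,z in [("tall_block",0.015),("short_block",.01),("nest",.02),("paddle",.104),("dark_ring",.01),("screwdriver",.012)]:
        for d in silhouettes(c,q)[:5]:
            print(c,q,'sil',round(d['confidence'],2),np.array(d['pixel']),d['region'].sum(),onz(p,d['pixel'],z))
    for q,z in [("tall_block",0.0),("short_block",0),("slot",.012),("nest",0),("paddle",.104),("toe",.035)]:
        for d in tip_of(c,q)[:5]:
            print(c,q,'tip',round(d['confidence'],2),np.array(d['pixel']),onz(p,d['pixel'],z))
E
python3 - <<'E'
import cv2
a=cv2.imread('pics/side0.png')[140:280,170:320]; cv2.imwrite('pics/sc.png',cv2.resize(a,None,fx=5,fy=4.2*1.19,interpolation=2)[:600*2][:700])
a=cv2.resize(cv2.imread('pics/side0.png')[140:260,170:330],None,fx=5,fy=5,interpolation=cv2.INTER_CUBIC);cv2.imwrite('pics/sc.png',a)
E
```

```text
side tall_block sil 0.52 [247.2 164.3] 47 [0.5556 0.3527 0.015 ]
side tall_block sil 0.52 [234.3 172.7] 115 [0.5149 0.2825 0.015 ]
side tall_block sil 0.41 [253.5 154.2] 96 [0.5727 0.4418 0.015 ]
side short_block sil 0.67 [211.8 231.4] 967 [ 0.4916 -0.0607  0.01  ]
side nest sil 0.6 [214.1 232.3] 1085 [ 0.5015 -0.0768  0.02  ]
side paddle sil 0.82 [199.6 234.3] 195 [ 0.4895 -0.1932  0.104 ]
side dark_ring sil 0.7 [298.  210.4] 287 [0.7414 0.0688 0.01  ]
side tall_block tip 0.64 [248.6 167. ] [0.5604 0.3596 0.    ]
side tall_block tip 0.61 [233.2 181. ] [0.5149 0.248  0.    ]
side tall_block tip 0.39 [256.4 161.5] [ 0.5869  0.4085 -0.    ]
side short_block tip 0.52 [246.1 182.7] [0.5621 0.2404 0.    ]
side slot tip 0.66 [223.9 223.5] [ 0.5212 -0.0226  0.012 ]
side nest tip 0.67 [221.6 231.1] [ 0.5172 -0.0441  0.    ]
side nest tip 0.57 [226.1 223. ] [ 0.5247 -0.0037  0.    ]
side paddle tip 0.58 [196.  230.5] [ 0.4776 -0.1792  0.104 ]
scene tall_block sil 0.59 [175.1 286.1] 195 [0.5658 0.4278 0.015 ]
scene tall_block sil 0.48 [233.  266.6] 48 [0.4947 0.2811 0.015 ]
scene tall_block sil 0.44 [197.6 270.8] 124 [0.5605 0.3503 0.015 ]
scene nest sil 0.61 [296.6 207.5] 566 [ 0.5121 -0.061   0.02  ]
scene paddle sil 0.41 [313.8 186.9] 43 [ 0.4635 -0.0804  0.104 ]
scene dark_ring sil 0.59 [212.9 208.2] 182 [0.7433 0.0892 0.01  ]
scene screwdriver sil 0.64 [351.8 177.9] 165 [ 0.4636 -0.3574  0.012 ]
scene tall_block tip 0.54 [232.6 263.6] [0.5158 0.2588 0.    ]
scene tall_block tip 0.47 [197.9 275.8] [0.5589 0.3528 0.    ]
scene tall_block tip 0.47 [176.2 290.1] [0.5659 0.4263 0.    ]
scene short_block tip 0.56 [226.4 248.5] [0.5744 0.2174 0.    ]
scene slot tip 0.63 [291.4 213.8] [ 0.5119 -0.0304  0.012 ]
scene nest tip 0.36 [338.7 179.5] [ 0.5065 -0.3391 -0.    ]
scene paddle tip 0.59 [331.5 171.5] [ 0.4686 -0.2023  0.104 ]
```

View pics/sc.png

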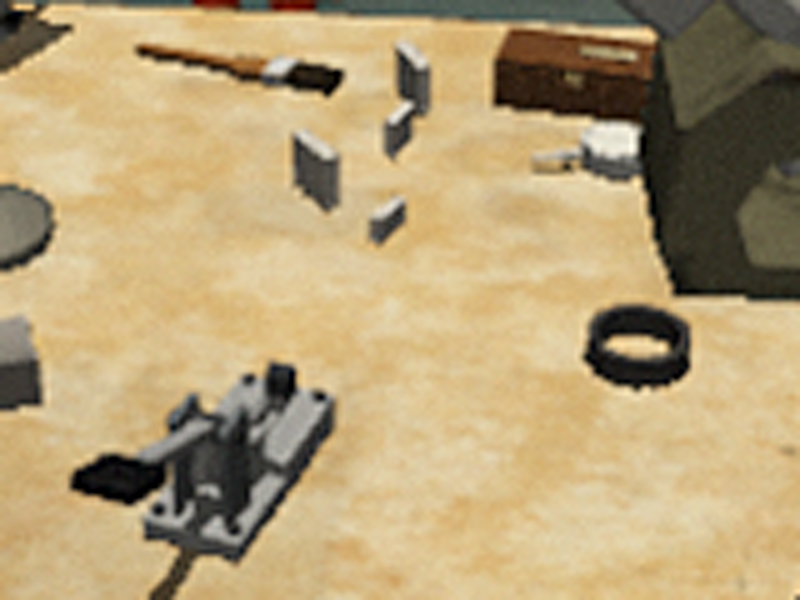

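Run:
```python
from plant import *; from h import *
np.set_printoptions(precision=4,suppress=True)
s=read_state(); T=R.from_rotvec(s['orientation']).as_matrix(); print(T)
p=camera_params('wrist'); f,M,o=cam(p); print(T.T@(o-s['tool_pos'])); print(T.T@M); 
for px in [(256,192),(0,0),(511,0),(0,230),(511,230)]: print(px,onz(p,px,0))
# edges height estimate from side camera, A: 
p=camera_params('side')
def pix(u,v): return (170+u/5,140+v/5)
for n,base,top in [('A l',(296,178),(294,135)),('A r',(330,209),(333,160)),('B l',(386,158),(386,120)),('C',(427,113),(428,70)),('C l',(399,85),(397,45)),('D',(374,243),(374,220))]:
    b=onz(p,pix(*base),0); o,d=ray(p,pix(*top)); t=(b[1]-o[1])/d[1]; print(n,b,(o+d*t)[2])
```

```text
[[-0.9481  0.3181 -0.    ]
 [ 0.3181  0.9481 -0.    ]
 [ 0.     -0.     -1.    ]]
[ 0.0754 -0.     -0.1553]
[[ 0.0009 -0.9616 -0.2746]
 [ 1.      0.0007  0.0007]
 [-0.0005 -0.2746  0.9616]]
(256, 192) [0.2186 0.5682 0.    ]
(0, 0) [-0.0652  0.3781  0.    ]
(511, 0) [0.1053 0.8878 0.    ]
(0, 230) [0.1628 0.2441 0.    ]
(511, 230) [0.369  0.8601 0.    ]
A l [0.4953 0.2858 0.    ] 0.03574084669891986
A r [0.5255 0.2433 0.    ] 0.04007902691266452
B l [0.5584 0.3226 0.    ] 0.03207853163678187
C [0.5837 0.3987 0.    ] 0.037376280476901336
C l [0.5576 0.4454 0.    ] 0.03539558295343803
D [0.5614 0.1998 0.    ] 0.018554343894571224
```

```bash
python3 - <<'E'
from plant import *; from h import *
np.set_printoptions(precision=4,suppress=True)
p=camera_params('scene');q=camera_params('side')
def tri(a,b):
    o,d=ray(p,a);o2,d2=ray(q,b)
    A=np.stack([d,-d2],1); t=np.linalg.lstsq(A,o2-o,rcond=None)[0]; x=o+d*t[0];y=o2+d2*t[1]; return (x+y)/2,np.linalg.norm(x-y)
print(onz(p,(325,285),0),onz(q,(163,186),0))
print(tri((322,188),(160,105)), tri((322,188),(155,40)))
for z in (0,.1,.2,.3,.4): print(z,proj(p,onz(p,(325,285),0)+[0,0,z]),proj(q,onz(q,(163,186),0)+[0,0,z]))
E
python3 - <<'E'
import cv2
a=cv2.resize(cv2.imread('pics/side0.png')[0:200,70:270],None,fx=3,fy=3,interpolation=cv2.INTER_CUBIC);cv2.imwrite('pics/sd.png',a)
E
```

```text
[0.2658 0.1838 0.    ] [0.2737 0.1902 0.    ]
(array([0.2917, 0.1967, 0.2895]), np.float64(0.010944802197157743)) (array([0.1982, 0.4221, 0.4365]), np.float64(0.061549308674102264))
0 [[325. 285.]] [[163. 186.]]
0.1 [[327.4143 254.6897]] [[159.4545 160.5391]]
0.2 [[330.0415 221.2658]] [[155.6583 132.8563]]
0.3 [[332.9062 184.2778]] [[151.5958 102.715 ]]
0.4 [[336.0353 143.1984]] [[147.2544  69.8628]]
```

View pics/sd.png

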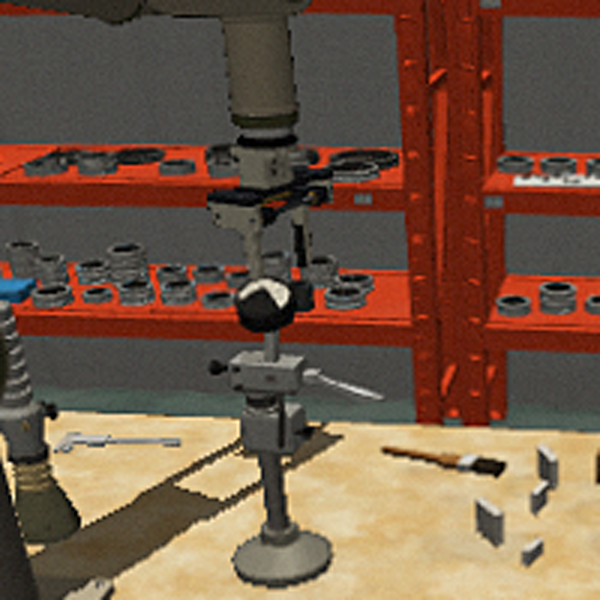

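```bash
python3 -m creep '[[-0.036,-0.010,0,0,0],[-0.036,-0.010,0,0,0],[-0.036,-0.010,0,0,0],[-0.036,-0.010,0,0,0],[-0.036,-0.010,0,0,0],[-0.036,-0.010,0,0,0],[-0.036,-0.010,0,0,0],[-0.036,-0.010,0,0,0],[-0.036,-0.010,0,0,0],[-0.036,-0.010,0,0,0],[-0.018,-0.005,0,0,0],[0,0,0,0,0]]'
python3 - <<'E'
from plant import *; from h import *
np.set_printoptions(precision=4,suppress=True)
s=read_state(); print(s['t'],s['tool_pos'],s['orientation'])
p=camera_params('wrist'); im=read_camera('wrist'); cv2.imwrite('pics/w1.png',im[:,:,::-1])
for q,z in [("tall_block",0.03),("short_block",.02)]:
    for d in silhouettes('wrist',q)[:5]: print(q,'sil',round(d['confidence'],2),np.array(d['pixel']),d['region'].sum(),onz(p,d['pixel'],z))
E
```

```text
t: 2.45
tool_pos: [0.5191, 0.3459, 0.2293]
orientation: [0.513, 3.098, -0.001]
force: [-0.8, 0.9, -0.4]
opening: 0.0929
2.45 [0.5191 0.3459 0.2293] [ 0.5131  3.0984 -0.0014]
tall_block sil 0.92 [260.4 211.6] 431 [0.5629 0.3443 0.03  ]
tall_block sil 0.89 [325.5 193.4] 918 [0.566 0.421 0.03 ]
tall_block sil 0.67 [181.2 192.5] 582 [0.5124 0.2664 0.03  ]
short_block sil 0.59 [172.8 242.9] 228 [0.57   0.2299 0.02  ]
```

View pics/w1.png

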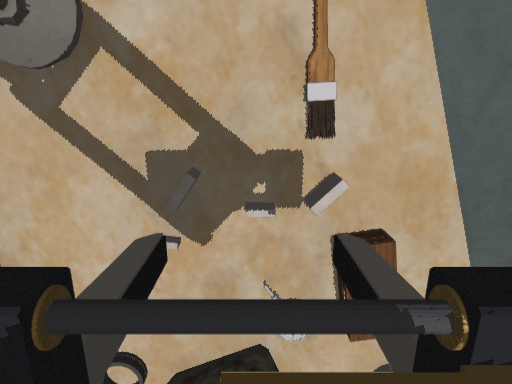

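Wrist view: A is at (182,190), B at (260,210), C at (326,193), and the partly hidden D at (173,243). I'll zoom in to measure their sizes.

Run:
```python
import cv2,numpy as np
im=cv2.imread('pics/w1.png')
a=cv2.resize(im[155:235,150:210],None,fx=7,fy=7,interpolation=cv2.INTER_CUBIC)
b=cv2.resize(im[165:225,235:355],None,fx=6,fy=6,interpolation=cv2.INTER_CUBIC)
cv2.imwrite('pics/A1.png',cv2.convertScaleAbs(a,alpha=1.6));cv2.imwrite('pics/B1.png',cv2.convertScaleAbs(b,alpha=1.3))
```

```text
(no output)
```

View pics/A1.png

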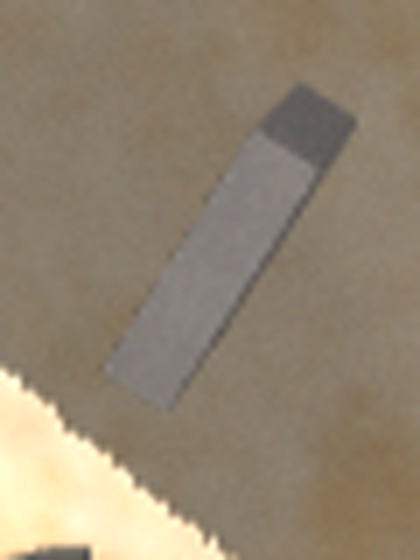

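View pics/B1.png

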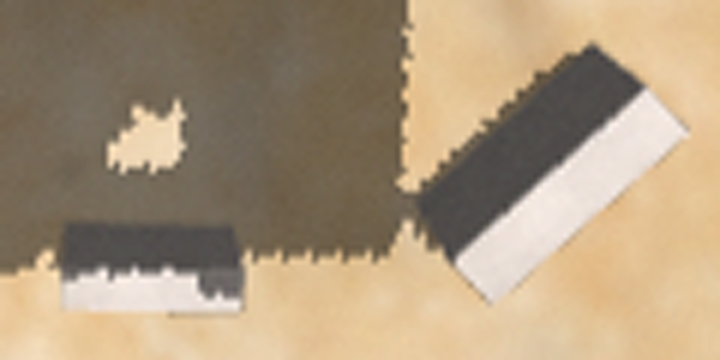

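```bash
cat >> h.py <<'E'
from scipy.optimize import least_squares
def boxfit(p,tops,bots,x0):
    # tops: 4 px in order; corners: (-w,-l),(w,-l),(w,l),(-w,l); bots: dict idx->px
    def X(v):
        x,y,a,w,l,h=v; c,s=np.cos(a),np.sin(a)
        q=np.array([(-w,-l),(w,-l),(w,l),(-w,l)])/2@np.array([[c,s],[-s,c]])+[x,y]
        return np.c_[q,np.full(4,h)],np.c_[q,np.zeros(4)]
    def res(v):
        T,B=X(v); return np.r_[(proj(p,T)-tops).ravel(),*[(proj(p,B[i:i+1])[0]-b) for i,b in bots.items()]]
    r=least_squares(res,x0); return r.x,np.sqrt(np.mean(r.fun**2))
E
python3 - <<'E'
from plant import *; from h import *
np.set_printoptions(precision=4,suppress=True)
p=camera_params('wrist')
A=lambda u:np.array(u)/7+[150,155]-0.43; B=lambda u:np.array(u)/6+[235,165]-.42
def go(n,f,t,b):
    t=[f(u) for u in t]; b={i:f(u) for i,u in b.items()}
    P=np.array([onz(p,u,.03) for u in t]); c=P.mean(0); e=P[3]-P[0]; a=np.arctan2(e[1],e[0])-np.pi/2
    # ensure chirality
    print(n,'init',c[:2],boxfit(p,t,b,[c[0],c[1],a,.009,np.linalg.norm(e),.03]))
go('A',A,[(318,165),(262,130),(106,370),(170,408)],{0:(357,122),1:(303,83)})
go('A',A,[(262,130),(318,165),(170,408),(106,370)],{1:(357,122),0:(303,83)})
go('B',B,[(62,272),(62,308),(243,312),(243,270)],{0:(62,225),3:(235,225)})
go('B',B,[(62,308),(62,272),(243,270),(243,312)],{1:(62,225),2:(235,225)})
go('C',B,[(455,258),(493,303),(690,132),(645,88)],{0:(415,200),3:(590,43)})
go('C',B,[(493,303),(455,258),(645,88),(690,132)],{1:(415,200),2:(590,43)})
E
```

```text
A init [0.5091 0.2684] (array([ 0.5076,  0.2709, -2.4855,  0.011 ,  0.0475,  0.0383]), np.float64(0.2589188678998408))
A init [0.5091 0.2684] (array([ 0.5076,  0.2709, -2.4855, -0.011 ,  0.0475,  0.0383]), np.float64(0.25891886789982377))
B init [0.5605 0.3471] (array([ 0.5603,  0.3472, -0.3271,  0.0079,  0.0351,  0.0305]), np.float64(0.20578569573620403))
B init [0.5605 0.3471] (array([ 0.5603,  0.3472, -0.3271, -0.0079,  0.0351,  0.0305]), np.float64(0.20578569573619676))
C init [0.5677 0.428 ] (array([0.5639, 0.4262, 0.4501, 0.0118, 0.0467, 0.0411]), np.float64(0.2156357107469429))
C init [0.5677 0.428 ] (array([ 0.5639,  0.4262,  0.4501, -0.0118,  0.0467,  0.0411]), np.float64(0.21563571074693738))
```

B measures about 35 × 30 mm, so it is the tall_block. A and C are bigger look-alikes (about 47 × 40 mm). B is at (0.560, 0.347), with its thickness direction at -18.7°. I'll turn 90° and move over it.

```bash
python3 -m creep '[[0,0,0,0.12,0],[0,0,0,0.12,0],[0,0,0,0.12,0],[0,0,0,0.12,0],[0,0,0,0.12,0],[0,0,0,0.12,0],[0,0,0,0.12,0],[0,0,0,0.12,0],[0,0,0,0.12,0],[0,0,0,0.12,0],[0,0,0,0.12,0],[0,0,0,0.12,0]]'
python3 -m creep '[[0,0,0,0.12,0],[0,0,0,0.01,0],[0.007,0.02,0.02,0,0],[0.007,0.019,0.02,0,0],[0,0,0.03,0,0],[0,0,0.03,0,0],[0,0,0,0,0],[0,0,0,0,0]]'
python3 - <<'E'
from plant import *; from h import *
np.set_printoptions(precision=4,suppress=True)
s=read_state(); print(s['t'],s['tool_pos'],s['q'])
T=R.from_rotvec(s['orientation']).as_matrix(); print(T)
p=camera_params('wrist'); im=read_camera('wrist'); cv2.imwrite('pics/w2.png',im[:,:,::-1])
E
```

```text
t: 3.6
tool_pos: [0.5144, 0.3505, 0.2298]
orientation: [-2.428, -1.992, -0.0]
force: [0.2, -0.1, 0.7]
opening: 0.0927
t: 4.27
tool_pos: [0.5549, 0.3499, 0.1276]
orientation: [-2.546, -1.839, 0.008]
force: [0.8, -0.1, 0.5]
opening: 0.0931
4.2667 [0.5549 0.3499 0.1276] [0.4843 0.3482 1.4238 0.0002 1.3746 0.8036]
[[ 0.314   0.9494 -0.0046]
 [ 0.9494 -0.314  -0.0022]
 [-0.0035 -0.0037 -1.    ]]
```

View pics/w2.png

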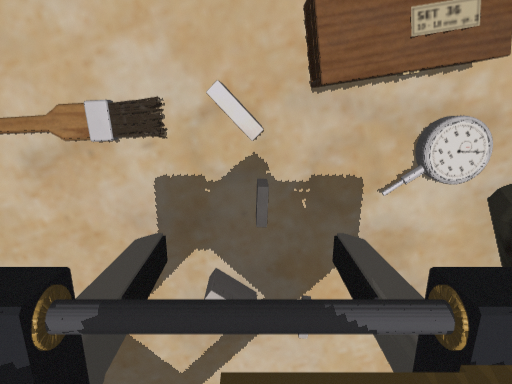

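B shows at (262,203), lined up with the tool. I'll refine its position from this view.

Run:
```python
import cv2,numpy as np
im=cv2.imread('pics/w2.png')
a=cv2.resize(im[170:240,230:295],None,fx=8,fy=8,interpolation=cv2.INTER_CUBIC)
cv2.imwrite('pics/B2.png',cv2.convertScaleAbs(a,alpha=1.8))
```

```text
(no output)
```

View pics/B2.png

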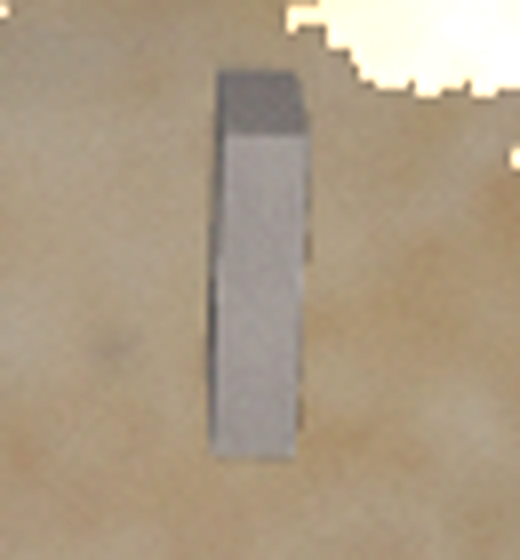

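Run:
```python
from plant import *; from h import *
np.set_printoptions(precision=4,suppress=True)
s=read_state();T=R.from_rotvec(s['orientation']).as_matrix()
print(s['tool_pos'])
p=camera_params('wrist')
f=lambda u:np.array(u)/8+[230,170]-.44
t=[f(u) for u in [(215,457),(296,457),(308,134),(227,134)]]; b={3:f((220,72)),2:f((295,72))}
# order (-w,-l),(w,-l),(w,l),(-w,l)
P=np.array([onz(p,u,.03) for u in t]);c=P.mean(0);e=P[3]-P[0];a=np.arctan2(e[1],e[0])-np.pi/2
v,r=boxfit(p,t,b,[c[0],c[1],a,.009,.035,.03]);print(v,r)
d=np.r_[v[:2],.03]-s['tool_pos'];print('tool delta',T.T@d,'tool y heading',np.arctan2(T[1,1],T[0,1]))
```

```text
[0.5565 0.3506 0.1303]
[ 0.5661  0.3429 -0.3429  0.0084  0.0351  0.0292] 0.09901427682155872
tool delta [-0.0042  0.0115  0.1003] tool y heading -0.3200181013428028
```

```bash
python3 -m creep '[[-0.003,0.008,0.02,0.015,0],[0,0,0.02,0,0],[0,0,0,0,0],[0,0,0,0,0],[0,0,0,0,0]]'
python3 - <<'E'
from plant import *; from h import *
np.set_printoptions(precision=4,suppress=True)
s=read_state(); p=camera_params('wrist'); im=read_camera('wrist'); s2=read_state();print(s['tool_pos'],s2['tool_pos'])
cv2.imwrite('pics/w3.png',im[:,:,::-1]); import pickle; pickle.dump((s,p),open('w3.pkl','wb'))
a=cv2.resize(im[170:270,210:300,::-1],None,fx=6,fy=6,interpolation=cv2.INTER_CUBIC)
cv2.imwrite('pics/B3.png',cv2.convertScaleAbs(a,alpha=1.8))
E
```

```text
t: 4.73
tool_pos: [0.5649, 0.3455, 0.0926]
orientation: [2.562, 1.817, 0.005]
force: [0.4, 0.6, 0.5]
opening: 0.0929
[0.5649 0.3455 0.0926] [0.5651 0.3456 0.0927]
```

View pics/B3.png

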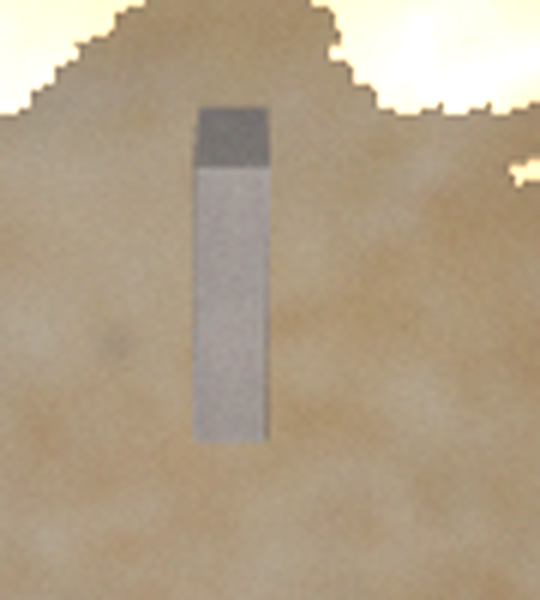

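Run:
```python
from plant import *; from h import *
import pickle
np.set_printoptions(precision=4,suppress=True)
s,p=pickle.load(open('w3.pkl','rb'));T=R.from_rotvec(s['orientation']).as_matrix()
f=lambda u:np.array(u)/6+[210,170]-.42
t=[f(u) for u in [(194,441),(267,441),(269,167),(195,167)]]; b={3:f((200,107)),2:f((268,107))}
P=np.array([onz(p,u,.03) for u in t]);c=P.mean(0);e=P[3]-P[0];a=np.arctan2(e[1],e[0])-np.pi/2
v,r=boxfit(p,t,b,[c[0],c[1],a,.009,.035,.03]);print(v,r)
d=np.r_[v[:2],.03]-s['tool_pos'];print('tool delta',T.T@d,'tool y heading',np.arctan2(T[1,1],T[0,1]))
```

```text
[ 0.5642  0.3431 -0.3448  0.0088  0.0346  0.0293] 0.11131911200360348
tool delta [-0.0027  0.      0.0626] tool y heading -0.33697993855901065
```

```bash
python3 -m creep '[[-0.003,0,0.022,0.008,0],[0,0,0.022,0,0],[0,0,0.022,0,0],[0,0,0,0,0],[0,0,0,0,0],[0,0,0,0,0]]' 20
python3 -m creep '[[0,0,0,0,150],[0,0,0,0,200],[0,0,0,0,255],[0,0,0,0,255],[0,0,0,0,255],[0,0,0,0,255],[0,0,0,0,255],[0,0,0,0,255],[0,0,0,0,255],[0,0,0,0,255]]' 20
python3 - <<'E'
from plant import *; from h import *
im=read_camera('wrist'); cv2.imwrite('pics/w4.png',im[:,:,::-1])
E
```

```text
t: 5.28
tool_pos: [0.5641, 0.3425, 0.026]
orientation: [2.57, 1.806, 0.004]
force: [0.4, 0.0, -0.1]
opening: 0.0933
t: 6.12
tool_pos: [0.5628, 0.3417, 0.0235]
orientation: [-2.571, -1.806, 0.0]
force: [0.9, -0.0, 0.5]
opening: 0.0309
```

View pics/w4.png

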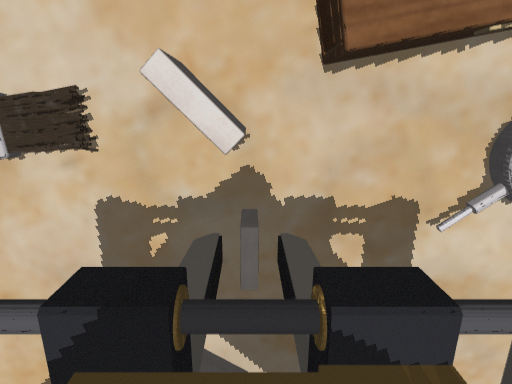

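The fingers are still closing around the block at (250,250). I'll raise 2 mm and finish the grip.

```bash
python3 -m creep '[[0,0,-0.0025,0,255],[0,0,0,0,255],[0,0,0,0,255],[0,0,0,0,255],[0,0,0,0,255],[0,0,0,0,255],[0,0,0,0,255],[0,0,0,0,255]]' 25
python3 - <<'E'
from plant import *; from h import *
import pickle
s=read_state(); p=camera_params('wrist');im=read_camera('wrist'); cv2.imwrite('pics/w5.png',im[:,:,::-1]);pickle.dump((s,p),open('w5.pkl','wb'))
a=cv2.resize(im[190:310,200:300,::-1],None,fx=5,fy=5,interpolation=cv2.INTER_CUBIC)
cv2.imwrite('pics/B5.png',cv2.convertScaleAbs(a,alpha=1.8))
E
```

```text
t: 6.83
tool_pos: [0.5631, 0.3418, 0.0265]
orientation: [2.571, 1.806, 0.001]
force: [0.5, 0.1, 4.1]
opening: 0.0088
```

View pics/B5.png

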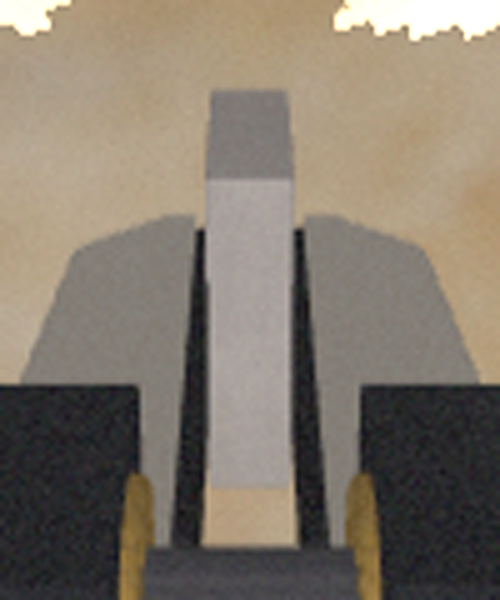

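Run:
```python
from plant import *; from h import *
import pickle
np.set_printoptions(precision=4,suppress=True)
s,p=pickle.load(open('w5.pkl','rb'));T=R.from_rotvec(s['orientation']).as_matrix()
f=lambda u:np.array(u)/5+[200,190]-.4
for u,z in [((250,487),.03),((250,178),.03),((250,92),0)]: print(T.T@(onz(p,f(u),z)-s['tool_pos']), onz(p,f(u),z))
t=[f(u) for u in [(208,487),(293,487),(293,178),(206,178)]]; b={3:f((212,92)),2:f((289,92))}
v,r=boxfit(p,t,b,[.564,.342,-.34,.009,.035,.03]);print(v,r,T.T@(np.r_[v[:2],0]-s['tool_pos']))
```

```text
[-0.0158  0.001  -0.0035] [0.5587 0.3267 0.03  ]
[ 0.019   0.001  -0.0035] [0.5705 0.3594 0.03  ]
[0.0185 0.001  0.0265] [0.5704 0.3589 0.    ]
[ 0.5644  0.3424 -0.3438  0.009   0.0351  0.0286] 0.12041543453075836 [0.001  0.001  0.0265]
```

```bash
python3 -m creep '[[0,0,-0.02,0,255],[0,0,-0.035,0,255],[0,0,-0.035,0,255],[0,0,-0.035,0,255],[0,0,-0.03,0,255],[0,0,0,0,255]]'
```

```text
t: 7.38
tool_pos: [0.5661, 0.3434, 0.1896]
orientation: [2.569, 1.805, 0.017]
force: [1.3, 0.2, 0.8]
opening: 0.0091
```

```bash
python3 -m creep '[[-0.020,0.004,0,0,255],[-0.036,0.0065,0,0,255],[-0.036,0.0065,0,0,255],[-0.036,0.0065,0,0,255],[-0.036,0.0065,0,0,255],[-0.036,0.0065,0,0,255],[-0.036,0.0065,0,0,255],[-0.036,0.0065,0,0,255],[-0.036,0.0065,0,0,255],[-0.036,0.0065,0,0,255],[-0.036,0.0065,0,0,255],[-0.036,0.0065,0,0,255]]'
python3 -m creep '[[0,0,0,0,255],[0,0,0,0,255],[0,0,0,0,255],[0,0,0,0,255]]'
python3 - <<'E'
from plant import *; from h import *
import pickle
np.set_printoptions(precision=4,suppress=True)
s=read_state(); p=camera_params('wrist');im=read_camera('wrist'); cv2.imwrite('pics/w6.png',im[:,:,::-1]);pickle.dump((s,p),open('w6.pkl','wb'))
print(s['tool_pos'],read_state()['tool_pos'])
for q,z in [("slot",.012),("toe",.035),("paddle",.104),("nest",0)]:
    for d in tip_of('wrist',q): print(q,d['confidence'],d['pixel'],onz(p,d['pixel'],z))
E
```

```text
t: 8.38
tool_pos: [0.4917, -0.0767, 0.1802]
orientation: [-2.57, -1.806, 0.001]
force: [-0.4, -0.6, -1.4]
opening: 0.0084
t: 8.72
tool_pos: [0.4928, -0.0742, 0.1807]
orientation: [-2.569, -1.807, 0.0]
force: [0.9, -0.2, -0.4]
opening: 0.0087
[ 0.4928 -0.0742  0.1807] [ 0.4929 -0.074   0.1808]
slot 0.82 [261.2, 138.8] [ 0.5197 -0.0358  0.012 ]
toe 0.62 [264.8, 166.9] [ 0.5143 -0.0593  0.035 ]
paddle 0.6 [276.3, 338.0] [ 0.4769 -0.1886  0.104 ]
nest 0.95 [259.9, 137.5] [ 0.5189 -0.0353  0.    ]
nest 0.63 [274.1, 339.1] [ 0.4547 -0.2725  0.    ]
```

View pics/w6.png

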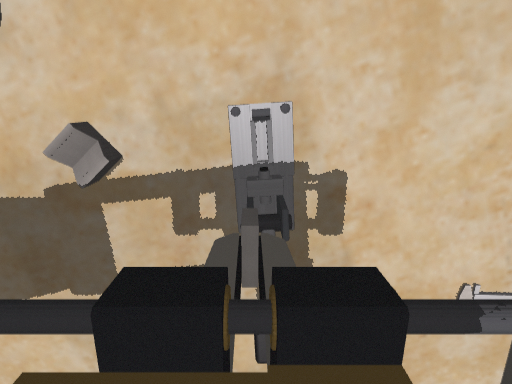

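The nest shows with its +y edge from (228,106) to (293,101), and its slot at about (261,139). I'll zoom in and measure it.

Run:
```python
import cv2
im=cv2.imread('pics/w6.png')
a=cv2.resize(im[92:192,210:310],None,fx=6,fy=6,interpolation=cv2.INTER_CUBIC)
cv2.imwrite('pics/N6.png',cv2.convertScaleAbs(a,alpha=1.1,beta=15))
```

```text
(no output)
```

View pics/N6.png

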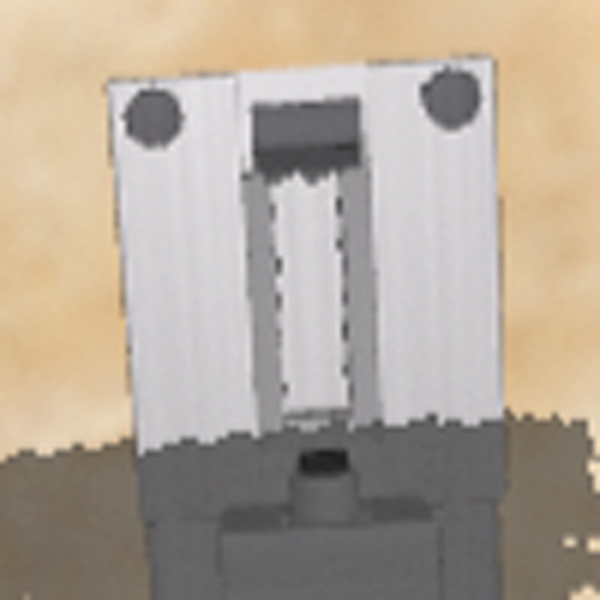

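```bash
cat > nest.py <<'E'
from h import *
import pickle
np.set_printoptions(precision=4,suppress=True)
s,p=pickle.load(open('w6.pkl','rb'));T=R.from_rotvec(s['orientation']).as_matrix()
f=lambda u:np.array(u)/6+[210,92]-.42
pts=[((108,82),(-30,35,24)),((493,58),(30,35,24)),((148,520),(-30,-35,24)),((500,497),(30,-35,24))]
lines=[((108,82),(-30,24)),((135,450),(-30,24)),((493,58),(30,24)),((502,420),(30,24)),((243,180),(-9.5,24)),((262,430),(-9.5,24)),((366,165),(9.5,24)),((380,425),(9.5,24)),((274,200),(-5.5,20)),((284,390),(-5.5,20)),((340,200),(5.5,20)),((348,395),(5.5,20)),((252,103),(-8,42)),((358,98),(8,42))]
def tonest(v,px,z):
    w=onz(p,f(px),z/1000)[:2]-v[:2]; c,sn=np.cos(v[2]),np.sin(v[2]); return 1000*np.array([c*w[0]+sn*w[1],-sn*w[0]+c*w[1]])
def res(v):
    return np.r_[*[tonest(v,u,q[2])-q[:2] for u,q in pts[:2]],*[tonest(v,u,z)[0]-x for u,(x,z) in lines]]
if __name__=='__main__':
    r=least_squares(res,[.515,-.03,-.3]);v=r.x;print(v,r.fun)
    for u,q in pts: print(tonest(v,u,q[2]),q)
    for n,u,z in [('slot -y end top',(320,430),24),('flare +y',(310,165),24),('toe end',(323,450),35),('toe end39',(323,450),39),('stop back top',(305,100),42),('stop top front',(305,145),42)]: print(n,tonest(v,u,z))
    print('slot in tool',T.T@(np.r_[v[:2],.012]-s['tool_pos']),'tool y heading',np.arctan2(T[1,1],T[0,1]))
E
python3 nest.py
```

```text
[ 0.5192 -0.037  -0.2807] [ 0.3192  0.1088 -0.2928 -0.1088  0.3192 -0.0074 -0.2928 -0.3957 -0.3155
  0.2752 -0.0147  0.3815  0.3969  0.2531 -0.1415 -0.3694  0.213  -0.3283]
[-29.6808  35.1088] (-30, 35, 24)
[29.7072 34.8912] (30, 35, 24)
[-28.7858 -34.1435] (-30, -35, 24)
[ 28.9421 -33.9524] (30, -35, 24)
slot -y end top [  0.1491 -21.0563]
flare +y [ 0.7634 20.7018]
toe end [  0.1212 -22.3374]
toe end39 [ -0.0038 -21.6023]
stop back top [-0.0511 30.6524]
stop top front [-0.3955 24.3034]
slot in tool [0.0438 0.0124 0.1687] tool y heading -0.3450528794700366
```

```bash
python3 -m creep '[[0,0,0,-0.064,255],[0.020,0.007,0,0,255],[0.021,0.007,0,0,255],[0,0,0.03,0,255],[0,0,0.03,0,255],[0,0,0.025,0,255],[0,0,0,0,255],[0,0,0,0,255],[0,0,0,0,255],[0,0,0,0,255]]'
python3 - <<'E'
from plant import *; from h import *
import pickle
np.set_printoptions(precision=4,suppress=True)
s=read_state(); p=camera_params('wrist');im=read_camera('wrist'); cv2.imwrite('pics/w7.png',im[:,:,::-1]);pickle.dump((s,p),open('w7.pkl','wb'))
print(s['tool_pos'],read_state()['tool_pos'],s['orientation'])
a=cv2.resize(im[150:300,160:340,::-1],None,fx=4,fy=4,interpolation=cv2.INTER_CUBIC)
cv2.imwrite('pics/N7.png',cv2.convertScaleAbs(a,alpha=1.6,beta=10))
E
```

```text
t: 9.8
tool_pos: [0.5194, -0.04, 0.0986]
orientation: [2.509, 1.886, 0.004]
force: [0.4, 1.3, -0.4]
opening: 0.0087
[ 0.5194 -0.04    0.0986] [ 0.5194 -0.04    0.0986] [2.5094 1.8857 0.0039]
```

View pics/N7.png

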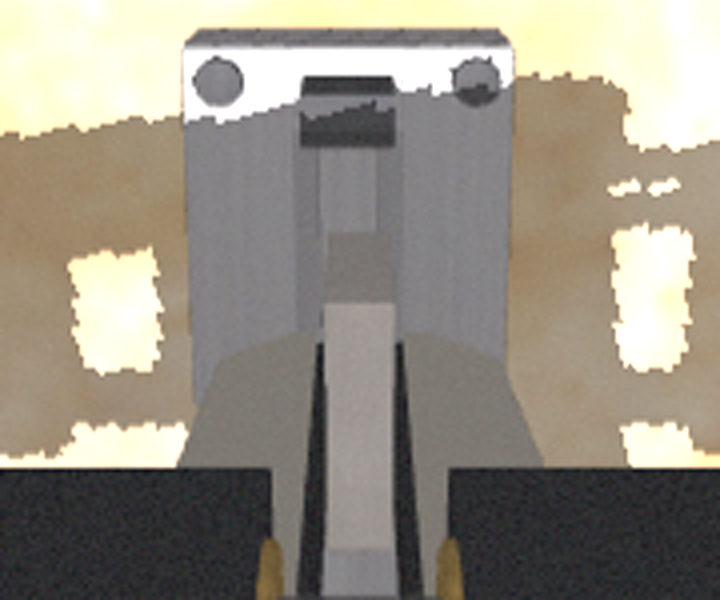

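```bash
cat > n7.py <<'E'
import sys
from h import *
import pickle
np.set_printoptions(precision=4,suppress=True)
s,p=pickle.load(open('w7.pkl','rb'));T=R.from_rotvec(s['orientation']).as_matrix()
f=lambda u:np.array(u)/4+[160,150]-.375
def tonest(v,px,z):
    w=onz(p,f(px),z/1000)[:2]-v[:2]; c,sn=np.cos(v[2]),np.sin(v[2]); return 1000*np.array([c*w[0]+sn*w[1],-sn*w[0]+c*w[1]])
pts=[((182,47),(-30,35,24)),((513,47),(30,35,24))]
lines=[((182,60),(-30,24)),((192,385),(-30,24)),((513,60),(30,24)),((508,365),(30,24)),((296,160),(-9.5,24)),((296,320),(-9.5,24)),((403,160),(9.5,24)),((401,320),(9.5,24))]
res=lambda v: np.r_[*[tonest(v,u,q[2])-q[:2] for u,q in pts],*[tonest(v,u,z)[0]-x for u,(x,z) in lines]]
r=least_squares(res,[.515,-.03,-.3]);v=r.x;print(v,r.fun)
for n,u,z in [('inner l',(319,190),20),('inner r',(378,190),20),('stop foot',(348,147),24),('stop back top',(348,77),42),('front bottom',(190,30),0),('front bottom',(506,30),0)]: print(n,tonest(v,u,z))
zt=s['tool_pos'][2]-.0265
for n,u,z in [('blk top near',(359,549),zt+.03),('blk top far',(360,302),zt+.03),('blk bot far',(361,232),zt)]: print(n,tonest(v,u,z*1000),T.T@(onz(p,f(u),z)-s['tool_pos']))
print('slot in tool',T.T@(np.r_[v[:2],.012]-s['tool_pos']),'tool y heading',np.arctan2(T[1,1],T[0,1]))
E
python3 n7.py
```

```text
[ 0.5195 -0.0367 -0.2794] [ 0.3457  0.0667 -0.4918 -0.0667  0.254  -0.2901 -0.4194  0.4409 -0.1048
 -0.5752  0.4916  0.3491]
inner l [-5.5677  7.3462]
inner r [5.498  7.3162]
stop foot [-0.0731 16.6094]
stop back top [ 0.0765 32.9612]
front bottom [-31.1738  34.4752]
front bottom [30.979  34.3383]
blk top near [  1.599  -18.9125] [-0.0157  0.0009 -0.0035]
blk top far [ 1.7836 15.8357] [ 0.019   0.001  -0.0035]
blk bot far [ 2.0585 15.519 ] [0.0187 0.0011 0.0265]
slot in tool [ 0.0031 -0.0011  0.0866] tool y heading -0.281916267594803
```

The nest fits again at (0.5195, -0.0367) with yaw -0.279. The block is about 2 mm off in x and 1.5 mm in y, so I'll correct that and start down.

```bash
python3 -m creep '[[0.001,-0.002,0,0,255],[0,0,0.015,0,255],[0,0,0.015,0,255],[0,0,0.012,0,255],[0,0,0,0,255],[0,0,0,0,255],[0,0,0,0,255]]'
python3 - <<'E'
from plant import *; from h import *
import pickle
np.set_printoptions(precision=4,suppress=True)
s=read_state(); p=camera_params('wrist');im=read_camera('wrist'); cv2.imwrite('pics/w8.png',im[:,:,::-1]);pickle.dump((s,p),open('w8.pkl','wb'))
print(s['tool_pos'],s['orientation'])
a=cv2.resize(im[150:300,160:340,::-1],None,fx=4,fy=4,interpolation=cv2.INTER_CUBIC)
cv2.imwrite('pics/N8.png',cv2.convertScaleAbs(a,alpha=1.6,beta=10))
E
```

```text
t: 10.43
tool_pos: [0.5165, -0.0383, 0.055]
orientation: [2.511, 1.887, 0.001]
force: [-0.2, -0.0, 0.3]
opening: 0.0091
[ 0.5165 -0.0383  0.055 ] [2.5112 1.8867 0.001 ]
```

View pics/N8.png

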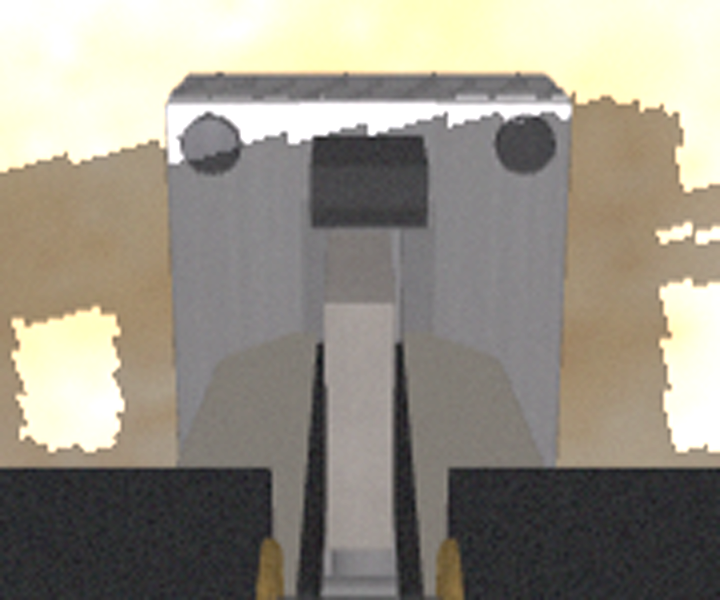

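```bash
sed -e "s/w7.pkl/w8.pkl/" -e "s/^pts=.*/pts=[((168,104),(-30,35,24)),((571,104),(30,35,24))]/" -e "s/^lines=.*/lines=[((168,120),(-30,24)),((180,460),(-30,24)),((571,120),(30,24)),((556,460),(30,24)),((303,235),(-9.5,24)),((434,235),(9.5,24)),((303,325),(-9.5,24)),((432,325),(9.5,24))]/" -e "s/(361,232)/(361,229)/" n7.py > n8.py; python3 n8.py
```

```text
[ 0.5193 -0.0371 -0.2833] [ 0.5034 -0.0563 -0.4163  0.0563  0.4114  0.2008 -0.3039 -0.0997 -0.4078
  0.3551 -0.5501  0.3071]
inner l [-7.572  20.7677]
inner r [ 1.4298 20.7842]
stop foot [-3.1156 28.5079]
stop back top [-2.9781 42.4075]
front bottom [-29.022   42.1787]
front bottom [22.4502 42.2804]
blk top near [ -1.4198 -17.6987] [-0.0157  0.0009 -0.0035]
blk top far [-1.3658 17.0579] [ 0.019   0.001  -0.0035]
blk bot far [-1.1741 17.1963] [0.0192 0.0011 0.0265]
slot in tool [0.002  0.0023 0.043 ] tool y heading -0.28208880693671584
```

```bash
python3 -m creep '[[0,0.0013,0,0,255],[0,0,0.003,0,255],[0,0,0.003,0,255],[0,0,0.003,0,255],[0,0,0.003,0,255],[0,0,0,0,255],[0,0,0,0,255]]'; python3 -m creep '[[0,0,0.002,0,255],[0,0,0.001,0,255],[0,0,0,0,255],[0,0,0,0,255]]'
```

```text
t: 11.07
tool_pos: [0.517, -0.0385, 0.0418]
orientation: [-2.511, -1.887, 0.001]
force: [0.1, 0.2, -0.3]
opening: 0.0089
t: 11.4
tool_pos: [0.5172, -0.0386, 0.039]
orientation: [-2.511, -1.887, 0.0]
force: [0.3, -0.6, 0.4]
opening: 0.009
```

```bash
python3 -m creep '[[0,0,0.0005,0,255],[0,0,0.0005,0,255],[0,0,0,0,255],[0,0,0,0,255]]'
python3 - <<'E'
from plant import *; from h import *
import pickle
s=read_state(); p=camera_params('wrist');im=read_camera('wrist'); pickle.dump((s,p),open('w9.pkl','wb'))
a=cv2.resize(im[150:300,160:340,::-1],None,fx=4,fy=4,interpolation=cv2.INTER_CUBIC)
cv2.imwrite('pics/N9.png',cv2.convertScaleAbs(a,alpha=1.6,beta=10))
E
```

```text
t: 11.73
tool_pos: [0.5174, -0.0386, 0.0384]
orientation: [2.511, 1.887, 0.0]
force: [-1.1, 0.2, 3.4]
opening: 0.0088
```

View pics/N9.png

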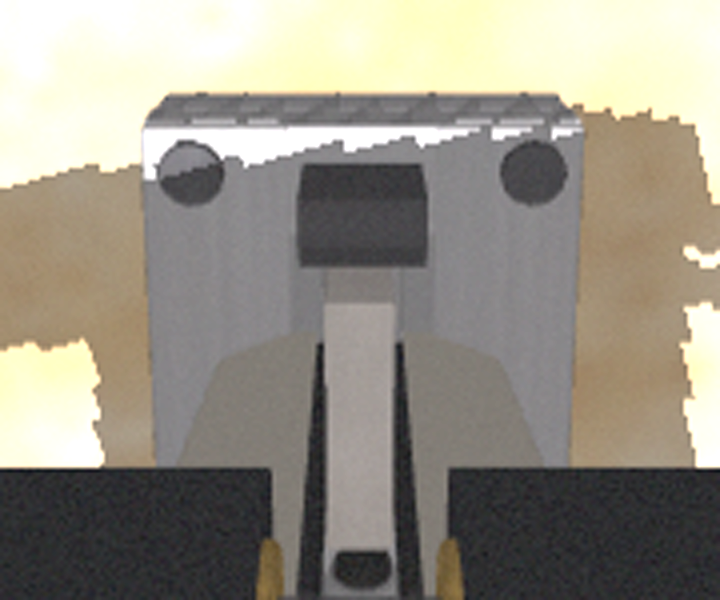

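Contact is 3.4 N at the expected floor height, and the block sits between the stop and the toe. Releasing it now.

```bash
python3 -m creep '[[0,0,0,0,200],[0,0,0,0,200],[0,0,0,0,200],[0,0,0,0,200],[0,0,0,0,200],[0,0,0,0,200],[0,0,0,0,200]]'
python3 - <<'E'
from plant import *; from h import *
import pickle
s=read_state(); p=camera_params('wrist');im=read_camera('wrist'); pickle.dump((s,p),open('w10.pkl','wb'))
a=cv2.resize(im[150:300,160:340,::-1],None,fx=4,fy=4,interpolation=cv2.INTER_CUBIC)
cv2.imwrite('pics/N10.png',cv2.convertScaleAbs(a,alpha=1.6,beta=10))
E
```

```text
t: 12.37
tool_pos: [0.5173, -0.0386, 0.0381]
orientation: [-2.512, -1.887, 0.0]
force: [-0.1, -0.1, -1.0]
opening: 0.0202
```

View pics/N10.png

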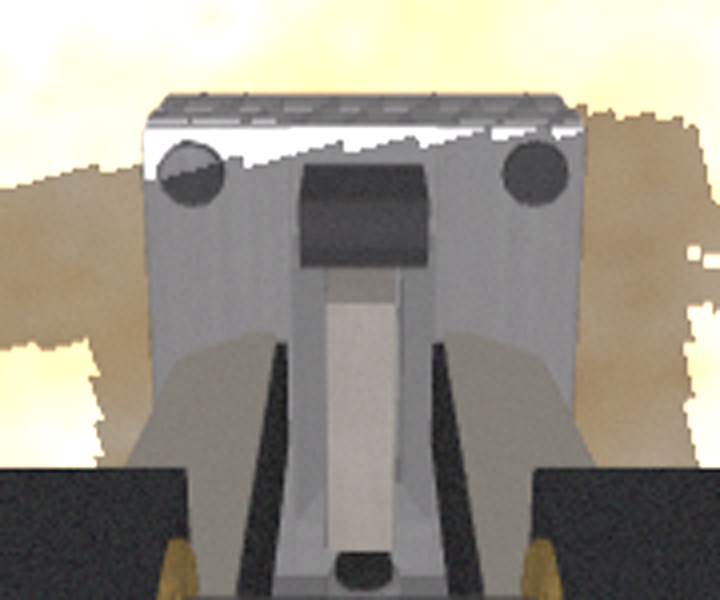

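The block stands free between the stop and the toe, at about (360,420) in the crop. I'll lift away, close the fingers and move over the paddle.

```bash
python3 -m creep '[[0,0,-0.005,0,190],[0,0,-0.02,0,190],[0,0,-0.03,0,190],[0,0,-0.035,0,190],[0,0,-0.035,0,190],[-0.02,0.001,0,0,255],[-0.03,0,0,0,255],[-0.03,0,0,0,255],[-0.03,0,0,0,255],[-0.03,0,0,0,255],[-0.021,0,0,0,255],[0,0,0,0,255]]' 20
python3 -m creep '[[0,0,0,0,255],[0,0,0,0,255],[0,0,0,0,255],[0,0,0,0,255]]'
python3 - <<'E'
from plant import *; from h import *
import pickle
s=read_state(); p=camera_params('wrist');im=read_camera('wrist'); cv2.imwrite('pics/w11.png',im[:,:,::-1])
im=read_camera('side'); a=cv2.resize(im[140:260,150:310,::-1],None,fx=5,fy=5,interpolation=cv2.INTER_CUBIC);cv2.imwrite('pics/s11.png',a)
p=camera_params('side')
for q in ['paddle']:
  for d in tip_of('side',q): print(d, onz(p,d['pixel'],.104))
  for d in tip_of('wrist',q): print(d, onz(camera_params('wrist'),d['pixel'],.104))
E
```

```text
t: 13.42
tool_pos: [0.4724, -0.1969, 0.1637]
orientation: [2.514, 1.882, -0.001]
force: [-0.3, -1.5, 0.0]
opening: 0.0003
t: 13.75
tool_pos: [0.4738, -0.1925, 0.1632]
orientation: [-2.51, -1.889, -0.0]
force: [-0.1, -0.3, -0.5]
opening: 0.0006
{'pixel': [195.5, 234.0], 'confidence': 0.68} [ 0.47925505 -0.19299165  0.104     ]
{'pixel': [250.6, 216.0], 'confidence': 0.83} [ 0.47590932 -0.1912849   0.104     ]
```

View pics/w11.png

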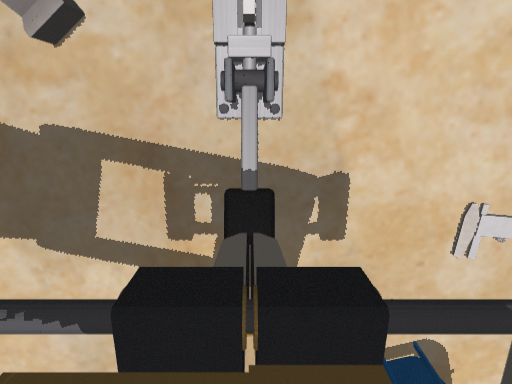

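View pics/s11.png

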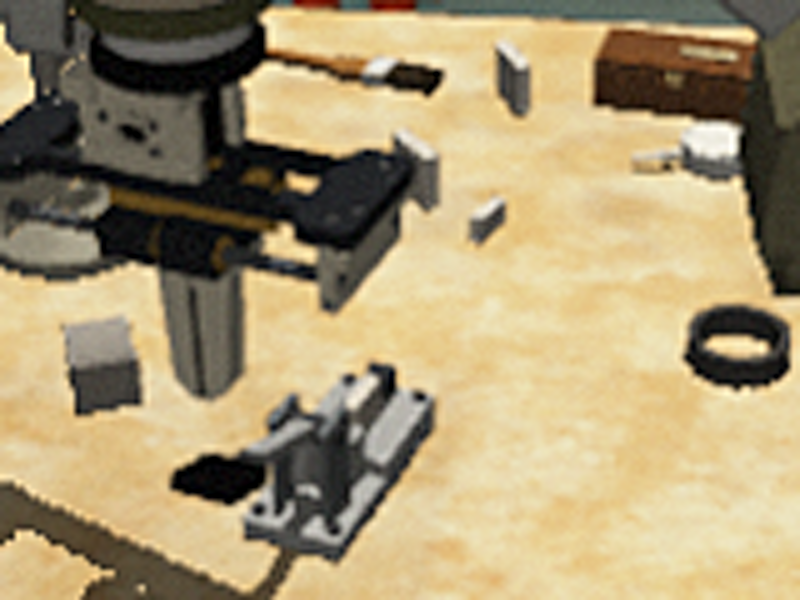

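```bash
python3 -m creep '[[-0.003,0,0.01,0,255],[0,0,0.012,0,255],[0,0,0.012,0,255],[0,0,0.008,0,255],[0,0,0.004,0,255],[0,0,0.004,0,255],[0,0,0.004,0,255],[0,0,0.004,0,255],[0,0,0.004,0,255],[0,0,0.004,0,255],[0,0,0,0,255],[0,0,0,0,255]]'
```

```text
t: 14.95
tool_pos: [0.4729, -0.1965, 0.0973]
orientation: [2.511, 1.887, 0.001]
force: [0.0, -0.6, 3.2]
opening: 0.0004
```

```bash
python3 -m creep '[[0,0,0.004,0,255],[0,0,0.004,0,255],[0,0,0.004,0,255],[0,0,0.004,0,255],[0,0,0,0,255],[0,0,0,0,255],[0,0,0,0,255]]'
```

```text
t: 15.53
tool_pos: [0.4728, -0.1969, 0.0813]
orientation: [2.511, 1.887, -0.0]
force: [-1.0, -3.7, 6.2]
opening: 0.0004
```

Run:
```python
from plant import *; from h import *
im=read_camera('wrist'); cv2.imwrite('pics/w12.png',im[:,:,::-1])
im=read_camera('side'); a=cv2.resize(im[170:270,160:280,::-1],None,fx=6,fy=6,interpolation=cv2.INTER_CUBIC);cv2.imwrite('pics/s12.png',a)
im=read_camera('scene'); a=cv2.resize(im[140:300,160:380,::-1],None,fx=3.5,fy=3.5,interpolation=cv2.INTER_CUBIC);cv2.imwrite('pics/c12.png',a)
s=read_state();print(s['t'],s['tool_pos'],s['force'])
```

```text
15.6833 [ 0.47281988 -0.19686279  0.08136276] [-0.71963342 -3.40484371  6.93727113]
```

View pics/w12.png

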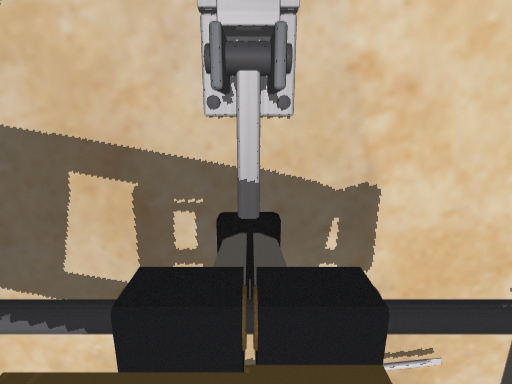

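View pics/s12.png

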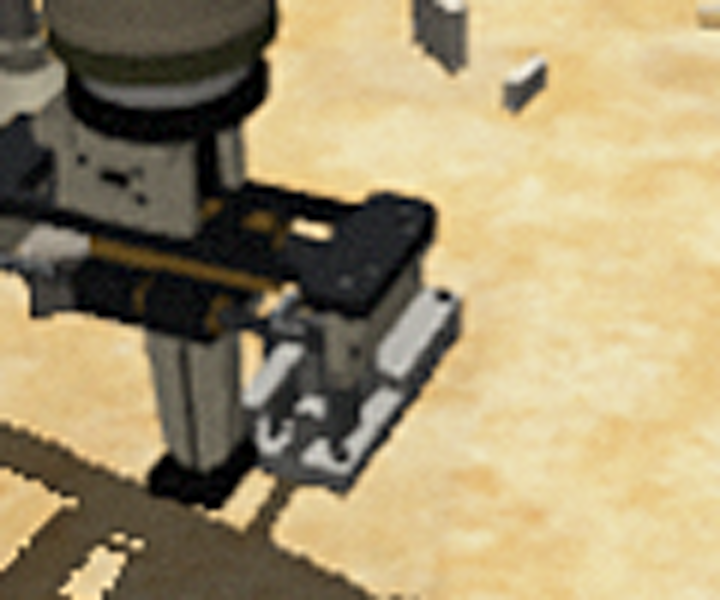

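View pics/c12.png

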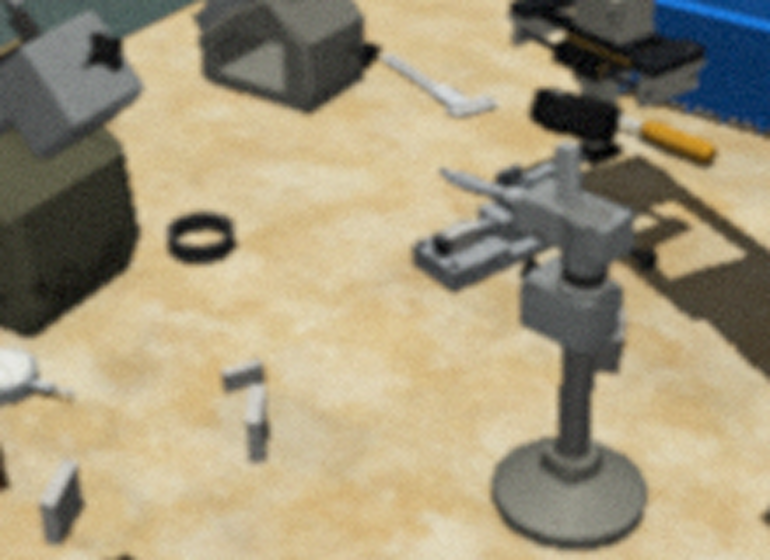

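The tips are at 0.0703 m, which is the height of the level paddle's top, and the push is 6.2–6.9 N, as expected with the block clamped. The scene picture shows the block standing against the stop, so I'll do one still check and then hand in.

```bash
python3 -m creep '[[0,0,0,0,255],[0,0,0,0,255],[0,0,0,0,255]]'; python3 -c "
from plant import *
close_job()"
```

```text
t: 15.93
tool_pos: [0.4728, -0.1969, 0.0814]
orientation: [2.511, 1.887, -0.0]
force: [-1.5, -3.8, 5.9]
opening: 0.0003
the job is handed in; nothing more can be done
```

I stood the 9 × 35 × 30 mm block in the nest's slot and let go of it. I then pressed the lever level with the closed fingers and handed the job in at 15.9 s, still holding it. No verdict is reported.

- **Which block:** my fit gave about 35 × 30 mm for it. The two larger look-alikes came out at about 47 × 40 mm.
- **Seating:** lowering it met the slot floor with 3.4 N, with the block's underside at 11.9 mm (floor at 12 mm). After I opened the fingers it stood upright between the stop and the toe, with the lever still up.
- **Clamping:** at hand-in the fingertips were at 70.4 mm (level is 70 mm), pressing down with 5.9 N. That matches the 6 N expected with the block clamped. There was also a steady sideways force of about 4 N, which I take to be friction on the paddle.
- **Not measured directly:** I inferred the toe's force on the block from the push on the paddle. In the last pictures the gripper or the camera angle hides most of the block. Only the scene camera shows it, at low resolution, standing against the stop.
- **Bystanders:** the last pictures show the short block, ring and screwdriver. I saw no contact with them and did not re-measure their positions.

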